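# Seat a push-fit plug in the gas manifold and tug-test it

## Task

Take the spare push-fit plug out of its stand and press it, without ramming it, into the open port of the gas manifold until it snaps in with its collar fully home on the block. Then prove that it holds: tug it straight up with a slowly rising pull to about 14 newtons, never more than 20, keep that pull for about a second, and let go, leaving the plug locked in the port. Do not disturb the beaker, stopper and dish.

Things in the scene. Friction and masses are not known exactly. Their poses are not given: they have to be found in the camera images.
- plug_grip (a point): Grip point of the push-fit plug: on its axis in the plain round steel head (24 mm across, 40 mm tall), 17 mm below the head's top, 23 mm above the collar's upper face and 63 mm above the nose tip. The plug starts upright, hanging loosely by its collar in the stand, free to lift straight up.
- plug_collar (a point): Centre of the underside of the plug's collar, 27 mm below plug_grip on the plug's axis; it lies on the block's top face when the plug is fully home. Its z axis points up the plug.
- port (a point): Open port of the manifold: centre of the bore's mouth on the block's top face, 60 mm above the bench, z up. The bore is 22 mm across (1 mm play round the spigot), 60 mm deep, with a 3 mm chamfer at the mouth. Locking balls (see collet) sit inside.
- manifold: Gas manifold fixed to the bench: aluminium block 56 x 116 x 60 mm (x, y, z), origin under its centre. The open port, ringed by a thin brass line, is 28 mm from the centre towards its own -y; 30 mm towards +y a fixed hexagonal brass cap rises 11 mm above the face. Feet and a hose barb stand out at the y ends, to 77 mm from the centre.
- plug: The push-fit blanking plug, 80 mm long, 0.06 to 0.13 kg: steel head, steel collar (34 mm across, 4 mm thick), and below it a brass spigot 20 mm across, 36 mm long, with a hemispherical nose and a locking groove. Origin at the tip of the nose, z up along its axis.
- stand: The plug's stand, a fixed grey plastic block 60 x 60 mm, 42 mm tall, on a black foot 76 mm square, with a 26 mm hole from above; origin under its centre on the bench. The plug starts in it with its collar on the stand's top.
- beaker_mid (a point): Small plastic beaker, 57 mm across and 69 mm tall, loose bystander; the point is on its axis half-way up.
- stopper_mid (a point): Brown rubber stopper, 28 mm across and 26 mm tall, loose bystander; the point is at its centre.
- petri_mid (a point): Clear petri dish, 68 mm across and 12 mm tall, loose bystander; the point is at its centre.
- collet: Three sprung locking balls in the bore, on its axis, 10 to 13 mm below the face (differs each time). They resist the entering spigot with about 10 N (collar 24 to 12 mm above the face), grip it lightly, then snap into its groove in the last 8 mm, pulling it down. Locked, it lifts freely by 1 to 4 mm (differs), then stiffly; it tears out at some 23 to 45 N. Not locked, it slides out at 5 N.
Things that resemble listed ones, but are neither listed nor needed, are in the scene too. What is shaped like the plug but blue or red is not meant. Several things look just like the manifold: the one meant starts farthest from the robot's base.

How it is judged:
By the outcome, as a careful person would: the job done as asked, in the order asked, and still so for the second after the job is handed in, with the robot touching nothing.
It also fails if it takes over 58 s, if anything falls off the work surface, if the arm or the gripper's body presses on something with over 40 N, if the wrist force passes 120 N, or if a joint passes its speed limit or range.

## Robot

A 6-joint arm with a two-finger parallel gripper is mounted at the origin on a cart in front of the work surface, level with it; the furniture and walls round the work are solid. World frame = base frame: x ahead of the robot, y to its left, z up, the work surface at z = 0. Lengths are in mm, angles in rad, forces in N, time in s.
With the tool pointing down it reaches from about 250 to 775 mm from the base axis. Payload 4 kg.
Tool frame: the origin (TCP) lies between the finger pads; the fingertips stand 11 mm ahead of it and the grasp point (between the pads) lies 8 mm behind it; z points along the fingers, y is the line along which they close (so a half turn about z gives the same grasp; the last joint's range is limited). The gripper opens to 85 mm and grips with 20 to 120 N. Pads are 22 mm wide; open, the fingers measure 114 mm over their backs; the gripper's body (76 mm by 85 mm) begins 54 mm behind the grasp point. The pads swing forward as they close: fully open they stand 13 mm farther back than shut.
Start: joints at [1.056, 0.087, 1.371, -0, 1.684, -0.103], TCP at [220.153, 504.033, 242.341] pointing down, gripper open.
Joint ranges: [-3.1, 3.1], [-0.76, 2.03], [0.27, 2.55], [-1.08, 4.22], [0.17, 2.65], [-2.57, 2.57]. Speed limits (rad/s): [2.79, 2.79, 3.14, 3.14, 3.14, 3.14].

## Interface

Orientations are given as a rotation vector (axis times angle).
In Python, from plant import r, vision, close_job, models gives the robot as it stands.
- The arm moves only by the shell command python3 -m pendant 'ROWS' [FORCE]. ROWS is JSON, a list of rows, each a list of 3 entries, a list of its own where there are three numbers: the closure, from -1 (fully open) to 1 (shut), so that 0 is half open, then the shift along the tool's x, y, z in mm, then the turn about the tool's z in rad. In form: [[hand, [x, y, z], roll], ...]. A call has 1 to 20 rows; each row is the pose to reach, as a shift and turn from the pose commanded when the call began, along the tool's axes at that moment; what a row does not reach only later rows make up. A row lasts 1/10 s, in which the tool goes at most 50 mm and 8.59 degrees, less where a joint would pass 70% of its speed; a pose out of reach is approached as far as the arm can. A call with a gripper value outside its range is refused whole. The fingers move at their own pace and stop on an object; FORCE is the grip in N (left out, the last holds). Time passes only in rows, so rows that repeat a pose let the fingers close. It gives the time, the measured TCP pose, the force, the opening and the grip force at its end, in the units of the state.
- r.state(): the state, without advancing time (a new reading comes with each control period).
- vision.get_image(name): name is "side" or "top" or "wrist"; returns a dict with "image" (384x512x3 uint8, red, green, blue), "range_z" (384x512 float32, mm along the optical axis (not along the pixel's ray), 0 where there is no reading), "fx", "fy", "cx", "cy" (pixels), "dist_coeffs" ([k1, k2, p1, p2, k3] as OpenCV has them; the pictures are not rectified), "world_from_camera" (4x4, takes a point from camera to world coordinates). Camera axes: x right, y down, z forward; pixel columns grow to the right and rows downward; lengths in mm; the calibration is good to about 2 mm. A picture is of the moment at which its call begins.
- close_job(): hands the job in; it is judged then, once.
Trained networks look in a picture, given as the dict that the camera call returned (one of the last four; its "shot" number tells which), for a name from the list of things; names that differ only in an ending like _2 or _b are one class to them, and where a whole thing is asked for, a point or a joint stands for the part that bears it (a point fixed in the world has none). Each returns a list of dicts, best first, with "p" (0 to 1); they miss things now and then, are a little off and sometimes report something else, mostly with a low value. They report only what shows in the picture. A call takes as long as a camera call. They do not tell look-alikes from the thing itself.
- models.look_for(target, picture): "xyz" ([x, y, z] in mm, in world coordinates, good to about 4 mm: the middle of the surface that is visible of it).
- models.outline_of(target, picture): "region" (384x512 bool, what is visible of it).
- models.tip_of(target, picture): "xyz" ([x, y, z] in mm, in world coordinates, good to about 4 mm: a listed point, or the origin of a listed thing).
The state is a dict: "clock": time; "joints": joint angles; "dq": joint speeds; "tau": joint torques, N m; "tool_pos": TCP position; "orientation": TCP orientation; "ft_force": force on the tool from outside, world axes, zero at the start; "moment": the same for the moment, N m; "gripper_width": finger opening in mm; "finger_force": force on a finger pad.
Only numpy, scipy, OpenCV 4.12 (cv2) and the standard library are available. Lean on these libraries where they do the work, as an engineer would, in place of code of your own. Each camera call takes 0.05 s, during which the arm holds its last target. There are 200 camera calls.

## Working session

There is one attempt and no reset: what is moved stays moved. The work goes in short steps, Python scripts to look and compute and a shell command to move; the robot and the scene stay as the last step left them, time stands still between calls to the robot, and variables do not carry over. Pictures are saved under pics/ and viewed, at most 10 in all, crops included, and the job is handed in when it is done.

```bash
mkdir -p pics
cat > h.py <<'E'
from plant import r, vision, close_job, models
import numpy as np, cv2
def world(p,u,v,z=None):
    K=np.array([[p['fx'],0,p['cx']],[0,p['fy'],p['cy']],[0,0,1]])
    n=cv2.undistortPoints(np.array([[[u,v]]],float),K,np.array(p['dist_coeffs'],float))[0,0]
    T=np.array(p['world_from_camera']); d=T[:3,:3]@np.r_[n,1]; o=T[:3,3]
    s=float(p['range_z'][int(v),int(u)]) if z is None else (z-o[2])/d[2]
    return o+s*d
def pix(p,X):
    K=np.array([[p['fx'],0,p['cx']],[0,p['fy'],p['cy']],[0,0,1]])
    T=np.linalg.inv(np.array(p['world_from_camera']))
    return cv2.projectPoints(np.array([X],float),cv2.Rodrigues(T[:3,:3])[0],T[:3,3],K,np.array(p['dist_coeffs'],float))[0][0,0].round()
def save(p,n): cv2.imwrite('pics/'+n,p['image'][:,:,::-1])
E
python3 - <<'E'
from h import *
print(r.state())
for c in('top','side'):
    p=vision.get_image(c); save(p,c+'0.png')
    print(c,np.array(p['world_from_camera']).round(2).tolist())
    for t in('plug_grip','plug','port','manifold','stand','beaker_mid','stopper_mid','petri_mid'):
        print(t,[(np.round(d['xyz']).tolist(),round(d['p'],2),pix(p,d['xyz']).tolist()) for d in models.tip_of(t,p)])
E
```

```text
{'clock': 0.0, 'joints': array([ 1.05588581e+00,  8.79668960e-02,  1.37227973e+00,  1.01504509e-05,
        1.68360452e+00, -1.03121890e-01]), 'dq': array([ 0.00066623, -0.00052175,  0.00023998,  0.00133157,  0.00200298,
        0.00070241]), 'tau': array([ 2.57040610e-04, -3.51874173e+01, -3.13267279e+01,  8.40375219e-05,
        1.05691896e-02,  9.59781971e-06]), 'tool_pos': array([219.91130194, 503.59742405, 241.11968047]), 'orientation': array([-0.64213108, -3.07455447,  0.00337401]), 'ft_force': array([ 0.98600511,  0.61289629, -0.00753226]), 'moment': array([-0.03598981,  0.01770328,  0.00872329]), 'finger_force': 0.0, 'gripper_width': 84.9789075195517}
top [[0.03, -1.0, 0.05, 450.99], [-1.0, -0.03, 0.02, 93.96], [-0.02, -0.05, -1.0, 999.07], [0.0, 0.0, 0.0, 1.0]]
plug_grip [([446.0, 8.0, 60.0], 0.76, [302.0, 222.0]), ([565.0, -95.0, 64.0], 0.57, [351.0, 168.0]), ([541.0, 1.0, 71.0], 0.55, [307.0, 177.0])]
plug [([565.0, -94.0, -0.0], 0.64, [345.0, 171.0]), ([543.0, 1.0, 3.0], 0.55, [304.0, 180.0]), ([448.0, 7.0, -3.0], 0.49, [300.0, 221.0])]
port [([467.0, 276.0, 62.0], 0.64, 
[... 507 characters left out ...]
71], [-0.07, 0.57, -0.82, 837.04], [-0.01, -0.82, -0.57, 575.07], [0.0, 0.0, 0.0, 1.0]]
plug_grip [([444.0, 8.0, 65.0], 0.67, [292.0, 170.0]), ([540.0, 2.0, 65.0], 0.63, [248.0, 167.0]), ([562.0, -91.0, 59.0], 0.49, [242.0, 148.0])]
plug [([450.0, 13.0, 3.0], 0.63, [288.0, 195.0]), ([542.0, 2.0, 5.0], 0.6, [247.0, 190.0]), ([567.0, -94.0, -2.0], 0.45, [240.0, 170.0])]
port [([465.0, 269.0, 58.0], 0.82, [280.0, 254.0]), ([310.0, 129.0, 63.0], 0.82, [362.0, 206.0])]
manifold [([322.0, 158.0, 0.0], 0.83, [353.0, 241.0])]
stand [([543.0, 1.0, -0.0], 0.8, [247.0, 192.0])]
beaker_mid [([464.0, 267.0, 59.0], 0.27, [280.0, 253.0])]
stopper_mid [([540.0, 0.0, 0.0], 0.22, [248.0, 191.0])]
petri_mid []
```

Run:
```python
import cv2,numpy as np
a=cv2.imread('pics/top0.png');b=cv2.imread('pics/side0.png')
cv2.imwrite('pics/both.png',np.vstack([cv2.resize(a[80:320,100:420],(800,600))]))
cv2.imwrite('pics/side_c.png',cv2.resize(b[80:320,140:460],(800,600)))
```

```text
(no output)
```

View pics/both.png

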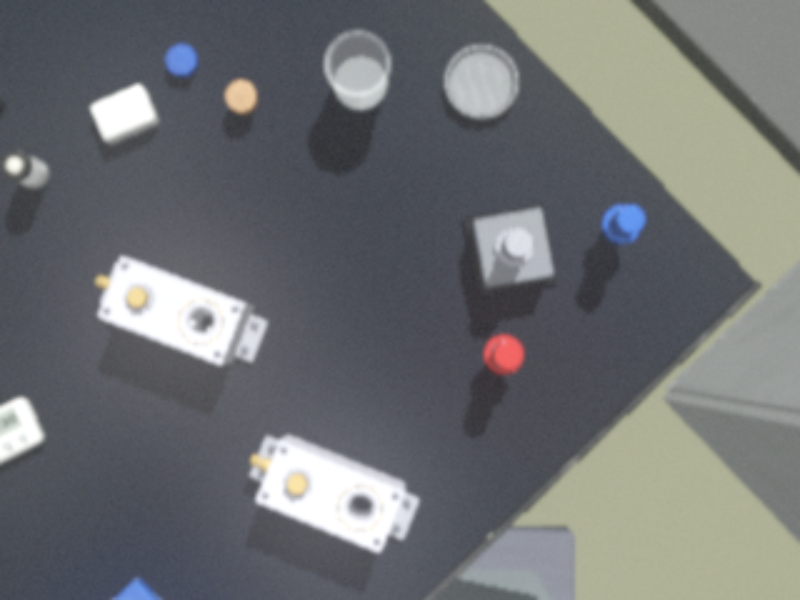

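View pics/side_c.png

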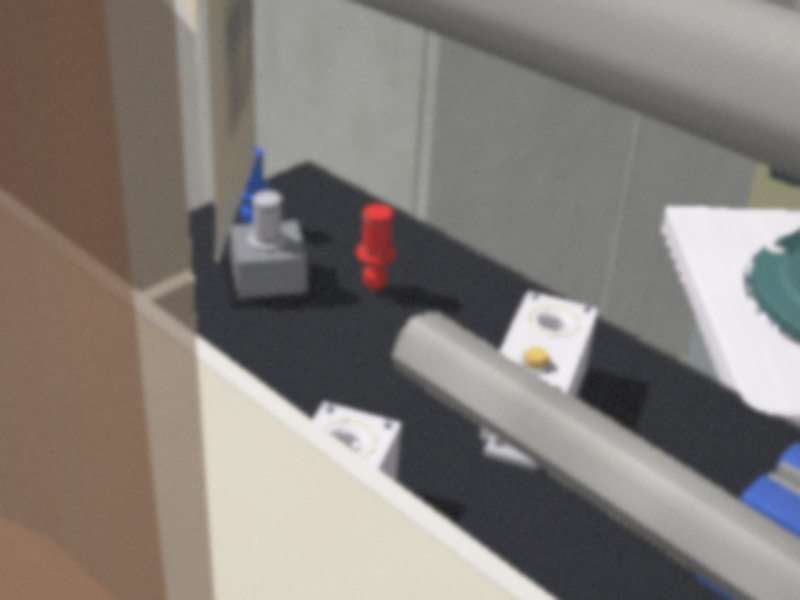

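Top crop: the grey plug in its stand is at full-image (306,178). The red plug at (302,222) and the blue one at (350,169) are decoys. Manifolds are at (174,204), r≈563, and (234,274), r≈355. Next I check the full frame for a third manifold and for overhead obstacles.

Run:
```python
from h import *
def cloud(p):
    h,w=p['range_z'].shape
    K=np.array([[p['fx'],0,p['cx']],[0,p['fy'],p['cy']],[0,0,1]])
    g=np.stack(np.meshgrid(np.arange(w),np.arange(h)),-1).reshape(-1,1,2).astype(float)
    n=cv2.undistortPoints(g,K,np.array(p['dist_coeffs'],float))[:,0]
    z=p['range_z'].ravel(); X=np.c_[n*z[:,None],z]
    T=np.array(p['world_from_camera']); X=X@T[:3,:3].T+T[:3,3]; X[z==0]=np.nan
    return X.reshape(h,w,3)
for c in('top','side'):
    p=vision.get_image(c); X=cloud(p); np.save(c+'.npy',X)
    m=X[...,2]>110; m&=~np.isnan(X[...,0])
    n,l,s,_=cv2.connectedComponentsWithStats(m.astype(np.uint8))
    for i in range(1,n):
        if s[i,4]>60:
            q=X[l==i]; print(c,s[i].tolist(),np.percentile(q,[2,50,98],axis=0).round().tolist())
    if c=='top':
        T=X
        # port brass ring refine: top-face masks of manifold
        m=(abs(X[...,2]-60)<6)
        n,l,s,_=cv2.connectedComponentsWithStats(m.astype(np.uint8))
        for i in range(1,n):
            if s[i,4]>100:
                q=X[l==i]; rc=cv2.minAreaRect(q[:,:2].astype(np.float32)); print('z60',s[i].tolist(),rc,np.median(q[:,2]))
        for (u,v) in((180,208),(178,207),(182,209)): print(world(p,u,v,60))
        big=cv2.resize(p['image'],(800,600)); cv2.imwrite('pics/top1.png',big[:,:,::-1])
```

```text
top [0, 0, 102, 94, 4805] [[665.0, 395.0, 294.0], [731.0, 458.0, 343.0], [794.0, 524.0, 425.0]]
top [23, 167, 58, 47, 1949] [[452.0, 476.0, 114.0], [493.0, 504.0, 154.0], [537.0, 541.0, 220.0]]
top [462, 209, 50, 101, 2553] [[305.0, -397.0, 112.0], [390.0, -339.0, 172.0], [466.0, -314.0, 266.0]]
top [0, 347, 51, 37, 1369] [[185.0, 435.0, 257.0], [206.0, 461.0, 325.0], [232.0, 488.0, 366.0]]
z60 [475, 0, 37, 36, 184] ((911.7064819335938, -402.8041076660156), (109.13363647460938, 6.1098432540893555), 44.38713073730469) 59.63564893466793
z60 [139, 182, 59, 43, 1239] ((476.7579345703125, 301.5318908691406), (116.86213684082031, 56.11279296875), 70.5833740234375) 59.58168850621087
z60 [457, 195, 55, 58, 156] ((457.0350646972656, -384.4429626464844), (8.554405212402344, 169.316650390625), 48.14876174926758) 59.60188878281156
z60 [451, 252, 61, 68, 136] ((317.9193420410156, -376.830322265625), (184.26348876953125, 14.301212310791016), 40.495609283447266) 59.74519944638763
z60 [202, 256, 60, 44, 1273] ((320.45953369140625, 157.2213592529297), (116.11470794677734, 56.86033248901367), 69.5360336303711) 59.59958239109244
[467.50040899 274.45476245  60.        ]
[469.54486905 278.91604697  60.        ]
[465.45680564 269.99545509  60.        ]
side [173, 0, 277, 384, 26497] [[432.0, 715.0, 469.0], [474.0, 762.0, 470.0], [487.0, 805.0, 559.0]]
side [240, 0, 272, 174, 26514] [[-169.0, -865.0, 127.0], [442.0, 744.0, 542.0], [534.0, 777.0, 549.0]]
side [297, 205, 215, 167, 8170] [[367.0, 628.0, 407.0], [402.0, 682.0, 417.0], [454.0, 720.0, 420.0]]
side [506, 234, 6, 22, 83] [[208.0, 456.0, 245.0], [212.0, 462.0, 253.0], [214.0, 464.0, 269.0]]
side [501, 282, 11, 33, 219] [[242.0, 539.0, 245.0], [249.0, 547.0, 259.0], [251.0, 555.0, 277.0]]
```

View pics/top1.png

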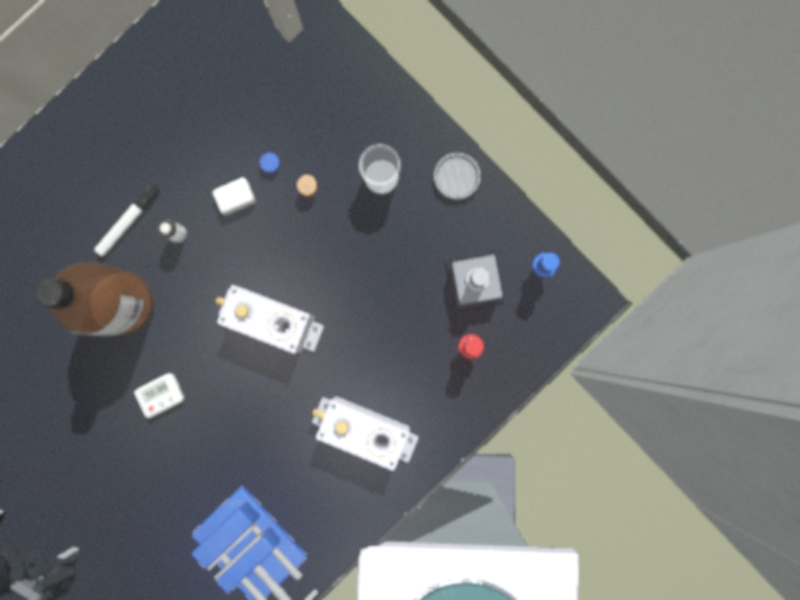

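The picture shows exactly two manifolds, so the far one at (265,320) is the target; its port is at (282,325). Nothing tall stands on the path. The brown bottle at (95,300) is well off it. I choose the grey plug in the stand and hover over it for a close wrist view.

```bash
cat >> h.py <<'E'
R0=cv2.Rodrigues(np.array([-0.64213108,-3.07455447,0.]))[0]
R0=cv2.Rodrigues(np.array([-0.64213108,-3.07455447,0.])*np.pi/np.hypot(.64213108,3.07455447))[0]
def shift(frm,to): return (R0.T@(np.array(to,float)-np.array(frm,float))).round(1).tolist()
E
python3 - <<'E'
from h import *
print(R0.round(3), shift([220.153,504.033,242.341],[530,5,200]))
E
```

```text
[[-0.916  0.4   -0.   ]
 [ 0.4    0.916  0.   ]
 [ 0.    -0.    -1.   ]] [-483.7, -333.3, 42.3]
```

```bash
python3 -m pendant '[[-1,[-15,-10,0],0],[-1,[-45,-31,0],0],[-1,[-85,-58,0],0],[-1,[-125,-86,0],0],[-1,[-165,-114,0],0],[-1,[-205,-141,5],0],[-1,[-245,-169,10],0],[-1,[-285,-196,15],0],[-1,[-325,-224,20],0],[-1,[-365,-251,25],0],[-1,[-405,-279,30],0],[-1,[-440,-303,36],0],[-1,[-465,-320,40],0],[-1,[-480,-331,42],0],[-1,[-484,-333,42],0],[-1,[-484,-333,42],0],[-1,[-484,-333,42],0]]'
python3 - <<'E'
from h import *
p=vision.get_image('wrist'); save(p,'w1.png'); print(r.state()['tool_pos'],r.state()['orientation'],r.state()['joints'])
print(np.array(p['world_from_camera']).round(3).tolist())
for t in('plug_grip','plug_collar','plug','stand'):
    print(t,[(np.round(d['xyz'],1).tolist(),round(d['p'],2),pix(p,d['xyz']).tolist()) for d in models.tip_of(t,p)])
E
```

```text
clock: 2.7
tool_pos: [530.0, 6.3, 200.8]
orientation: [0.64, 3.075, 0.001]
ft_force: [0.2, -0.2, -0.4]
gripper_width: 85.3
finger_force: 0.0
[529.99215638   6.48517257 200.84785926] [6.39225713e-01 3.07538592e+00 9.79222545e-04] [-9.50921946e-02  5.42001086e-02  1.48784976e+00  5.67691468e-04
  1.59900054e+00 -1.25600392e+00]
[[0.399, 0.884, 0.242, 468.209], [0.917, -0.386, -0.103, 32.807], [0.002, 0.263, -0.965, 331.816], [0.0, 0.0, 0.0, 1.0]]
plug_grip [([542.5, 4.2, 66.9], 0.82, [256.0, 196.0]), ([564.4, -92.9, 65.5], 0.62, [173.0, 253.0]), ([448.7, 1.0, 66.4], 0.56, [208.0, 100.0])]
plug_collar [([542.0, -1.9, 38.9], 0.88, [250.0, 190.0]), ([449.3, 4.0, 35.8], 0.73, [216.0, 100.0]), ([566.9, -94.6, 34.5], 0.71, [180.0, 242.0])]
plug [([565.6, -95.8, -3.0], 0.84, [186.0, 228.0]), ([543.5, 0.3, 10.2], 0.8, [252.0, 183.0]), ([447.7, 5.5, -2.0], 0.67, [221.0, 98.0])]
stand [([541.2, 2.2, -2.7], 0.7, [253.0, 178.0])]
```

View pics/w1.png

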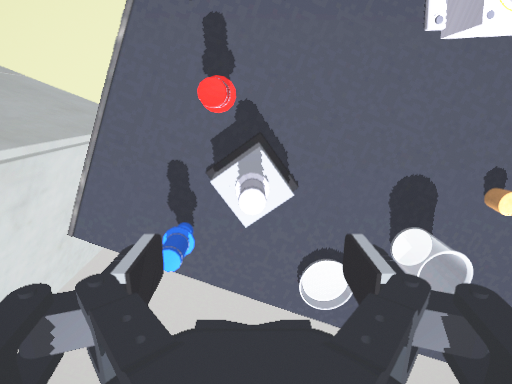

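The wrist view shows the grey plug's head top at about (252,200), standing in the stand, with red at (217,93) and blue at (178,248) to the sides. I get its axis from depth.

```bash
cat >> h.py <<'E'
def cloud(p):
    h,w=p['range_z'].shape
    K=np.array([[p['fx'],0,p['cx']],[0,p['fy'],p['cy']],[0,0,1]])
    g=np.stack(np.meshgrid(np.arange(w),np.arange(h)),-1).reshape(-1,1,2).astype(float)
    n=cv2.undistortPoints(g,K,np.array(p['dist_coeffs'],float))[:,0]
    z=p['range_z'].ravel(); X=np.c_[n*z[:,None],z]
    T=np.array(p['world_from_camera']); X=X@T[:3,:3].T+T[:3,3]; X[z==0]=np.nan
    return X.reshape(h,w,3)
E
python3 - <<'E'
from h import *
p=vision.get_image('wrist'); X=cloud(p); q=X.reshape(-1,3)
q=q[np.hypot(q[:,0]-542,q[:,1])<30]
t=q[q[:,2]>80]; print(len(t),np.median(t[:,2]))
t=q[abs(q[:,2]-np.median(t[:,2]))<2.5]; print('head',cv2.minEnclosingCircle(t[:,:2].astype(np.float32)),t.mean(0))
o=models.outline_of('stand',p)[0]['region']; s=X[o]; s=s[abs(s[:,2]-42)<3]; print('stand',cv2.minAreaRect(s[:,:2].astype(np.float32)),np.median(s[:,2]))
s=q[abs(q[:,2]-46)<1.3]; print(len(s),cv2.minEnclosingCircle(s[:,:2].astype(np.float32)))
print(shift([530,5,200],[541,1,61]))
E
```

```text
7526 272.45173976794797
head ((519.1026000976562, 10.026335716247559), 16.51331329345703) [519.08061531  10.45538305 272.4256283 ]
stand ((540.7723999023438, 0.5909957885742188), (60.44414520263672, 60.33528137207031), 11.95970630645752) 41.58520157863239
250 ((540.4035034179688, 0.9216957092285156), 16.73003578186035)
[-11.7, 0.7, 139.0]
```

```bash
python3 -m pendant '[[-1,[-6,-0.5,15],0],[-1,[-11.5,-0.9,40],0],[-1,[-11.5,-0.9,65],0],[-1,[-11.5,-0.9,90],0],[-1,[-11.5,-0.9,110],0],[-1,[-11.5,-0.9,125],0],[-1,[-11.5,-0.9,135],0],[-1,[-11.5,-0.9,139],0],[-1,[-11.5,-0.9,139],0],[0,[-11.5,-0.9,139],0],[0.4,[-11.5,-0.9,139],0],[1,[-11.5,-0.9,139],0],[1,[-11.5,-0.9,139],0],[1,[-11.5,-0.9,139],0],[1,[-11.5,-0.9,139],0],[1,[-11.5,-0.9,139],0],[1,[-11.5,-0.9,139],0]]' 90
```

```text
clock: 4.75
tool_pos: [541.2, -0.3, 62.1]
orientation: [0.642, 3.074, 0.0]
ft_force: [0.4, -0.3, 5.3]
gripper_width: 22.0
finger_force: 88.1
```

Gripped (22 mm, 88 N). Lifting, then a look at the grasp in the port's direction.

```bash
python3 -m pendant '[[1,[0,0,-3],0],[1,[0,0,-10],0],[1,[0,0,-25],0],[1,[0,0,-50],0],[1,[0,0,-80],0],[1,[0,0,-110],0],[1,[0,0,-130],0],[1,[0,0,-138],0],[1,[0,0,-140],0],[1,[0,0,-140],0]]'
python3 - <<'E'
from h import *
print(shift([540.5,0,201.3],[467.5,240,201.3]))
E
```

```text
clock: 5.75
tool_pos: [540.0, -0.2, 200.1]
orientation: [-0.642, -3.073, 0.0]
ft_force: [-0.4, -0.1, -1.0]
gripper_width: 22.4
finger_force: 88.1
[163.0, 190.7, 0.0]
```

```bash
python3 -m pendant '[[1,[4,8,0],0],[1,[12,23,0],0],[1,[24,46,0],0],[1,[38,72,0],0],[1,[52,99,0],0],[1,[66,125,0],0],[1,[80,152,0],0],[1,[93,177,0],0],[1,[104,197,0],0],[1,[112,212,0],0],[1,[116,220,0],0],[1,[117,222,0],0],[1,[117,222,0],0],[1,[117,222,0],0]]'
python3 - <<'E'
from h import *
p=vision.get_image('wrist'); save(p,'w2.png'); s=r.state(); print(s['tool_pos'],s['orientation'],s['joints'].round(2))
for t in('port','manifold','plug_grip','plug_collar','plug'):
    print(t,[(np.round(d['xyz'],1).tolist(),round(d['p'],2),pix(p,d['xyz']).tolist()) for d in models.tip_of(t,p)])
X=cloud(p); q=X[(abs(X[...,2]-60)<2.5)&(np.hypot(X[...,0]-477,X[...,1]-301)<75)]
print(cv2.minAreaRect(q[:,:2].astype(np.float32)),np.median(q[:,2]))
E
```

```text
clock: 7.15
tool_pos: [522.4, 249.1, 201.3]
orientation: [0.644, 3.075, -0.001]
ft_force: [0.2, 0.4, -1.4]
gripper_width: 22.0
finger_force: 88.2
[522.4858136  249.0684712  201.39401522] [ 6.44335624e-01  3.07456209e+00 -3.52643062e-04] [ 0.35  0.16  1.37 -0.    1.61 -0.81]
port [([309.9, 130.2, 60.7], 0.86, [17.0, 9.0]), ([464.3, 274.3, 55.8], 0.69, [252.0, 111.0])]
manifold [([474.1, 297.2, -1.3], 0.75, [276.0, 110.0]), ([319.3, 155.8, 4.3], 0.56, [85.0, 23.0])]
plug_grip [([539.7, 1.5, 2.5], 0.65, [74.0, 261.0]), ([522.2, 248.4, 204.9], 0.6, [251.0, 256.0]), ([525.4, 245.9, 179.8], 0.25, [250.0, 240.0]), ([522.7, 245.5, 148.1], 0.25, [248.0, 216.0])]
plug_collar [([521.8, 245.8, 175.4], 0.79, [247.0, 232.0]), ([451.1, 6.2, 35.8], 0.58, [15.0, 205.0]), ([569.4, -95.5, 33.7], 0.55, [6.0, 322.0])]
plug [([565.7, -97.2, -1.7], 0.77, [24.0, 302.0]), ([450.6, 6.9, 0.9], 0.74, [37.0, 195.0]), ([525.3, 243.6, 150.0], 0.63, [247.0, 222.0]), ([465.2, 277.3, 49.7], 0.5, [256.0, 110.0])]
((475.3379211425781, 300.4307861328125), (117.09346008300781, 56.59452819824219), 70.64964294433594) 59.54970528119563
```

View pics/w2.png

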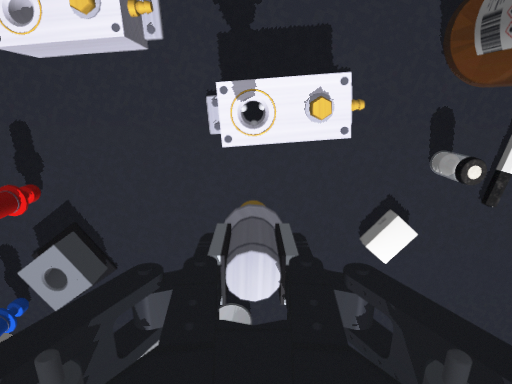

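The wrist view shows the port ring centred near (253,112), the cap at (321,107), and the plug held upright with its head top at (252,272). I fit the ring, and the held plug's head and collar, from this same camera.

Run:
```python
from h import *
p=vision.get_image('wrist'); im=p['image']; X=cloud(p)
hsv=cv2.cvtColor(im,cv2.COLOR_RGB2HSV)
m=(hsv[...,1]>60)&(hsv[...,0]>10)&(hsv[...,0]<35); 
v,u=np.nonzero(m); d=np.hypot(u-253,v-112); k=(d>17)&(d<28)
pts=np.array([world(p,a,b,60)[:2] for a,b in zip(u[k],v[k])])
A=np.c_[2*pts,np.ones(len(pts))]; c=np.linalg.lstsq(A,(pts**2).sum(1),rcond=None)[0]
res=np.hypot(*(pts-c[:2]).T); print('ring',k.sum(),c[:2],np.median(res),res.std())
q=X.reshape(-1,3); s=r.state(); t=s['tool_pos']; print(t)
def circ(pts):
    A=np.c_[2*pts,np.ones(len(pts))]; c=np.linalg.lstsq(A,(pts**2).sum(1),rcond=None)[0]; return c[:2],np.sqrt(c[2]+c[:2]@c[:2])
q=q[np.hypot(q[:,0]-t[0],q[:,1]-t[1])<24]
h=np.histogram(q[:,2],np.arange(140,240,2)); print([(int(a),int(b)) for a,b in zip(h[1],h[0]) if b>15])
# head top by image: bright blob disc
X2=X[240:305,220:285]; zz=X2[...,2]
top=X2[zz>t[2]+21]; print('headtop',len(top),np.median(top[:,2]),cv2.minEnclosingCircle(top[:,:2].astype(np.float32)))
for z0 in range(160,226,4):
    w=X[190:300,215:290].reshape(-1,3); w=w[abs(w[:,2]-z0)<2]; w=w[np.hypot(w[:,0]-t[0],w[:,1]-t[1])<19]
    if len(w)>12: print(z0,len(w),circ(w[:,:2]))
```

```text
ring 227 [465.89580813 273.90117014] 19.394851495636956 0.4137337086797129
[522.35302057 249.63965819 201.44272204]
[(156, 24), (182, 117), (184, 548), (186, 25), (188, 88), (190, 65), (192, 63), (194, 124), (196, 137), (198, 147), (200, 160), (202, 162), (204, 170), (206, 195), (208, 172), (210, 183), (212, 200), (214, 211), (216, 175), (218, 259), (220, 204), (222, 509), (224, 2073), (226, 570), (228, 125), (230, 92), (232, 134), (234, 213), (236, 245)]
headtop 2951 224.76084599361235 ((521.662353515625, 249.5083770751953), 17.12794303894043)
160 21 (array([519.96633708, 250.02496892]), np.float64(8.421759329933696))
180 15 (array([521.97379575, 249.40289467]), np.float64(16.967300415956743))
184 665 (array([517.45465653, 251.43158991]), np.float64(11.251483729040212))
188 113 (array([521.20077206, 249.814755  ]), np.float64(11.644778153824873))
192 127 (array([521.49749237, 249.51499897]), np.float64(11.718785807150038))
196 207 (array([517.81770373, 251.56884264]), np.float64(10.601345796731646))
200 213 (array([516.7133245 , 252.17434053]), np.float64(10.02802174397846))
204 227 (array([517.20213435, 251.85579379]), np.float64(10.261095787031696))
208 263 (array([516.95014036, 251.98582448]), np.float64(10.434251281635587))
212 272 (array([516.71134733, 251.90355888]), np.float64(10.198318323425408))
216 266 (array([521.1492622, 250.4431593]), np.float64(13.099695117818275))
220 370 (array([520.65788022, 250.26063639]), np.float64(12.505139556254946))
224 2510 (array([519.9691663 , 250.27790859]), np.float64(8.854516302739274))
```

```bash
python3 -m pendant '[[1,[4,0,0],0],[1,[14,0,5],0],[1,[28,0,12],0],[1,[42,0,24],0],[1,[53,0,40],0],[1,[58.5,0,55],0],[1,[60.5,0,66],0],[1,[60.5,0,73],0],[1,[60.5,0,76],0],[1,[60.5,0,76],0],[1,[60.5,0,76],0]]'
python3 - <<'E'
from h import *
p=vision.get_image('wrist'); s=r.state(); t=s['tool_pos']; print(t)
a=p['image'][130:300,160:360]; X=cloud(p)
q=X[(abs(X[...,2]-60)<2.5)&(np.hypot(X[...,0]-476,X[...,1]-301)<75)]
print(cv2.minAreaRect(q[:,:2].astype(np.float32)))
im=p['image']; hsv=cv2.cvtColor(im,cv2.COLOR_RGB2HSV)
for d in models.tip_of('port',p): print(d['xyz'],d['p'])
b=vision.get_image('side')['image'][130:310,200:360]
cv2.imwrite('pics/w3.png',np.hstack([cv2.resize(a,(400,340)),cv2.resize(b,(382,340+90))[:340]])[:,:,::-1])
E
```

```text
clock: 8.6
tool_pos: [467.4, 274.3, 126.0]
orientation: [0.643, 3.074, 0.001]
ft_force: [0.7, -0.1, -1.0]
gripper_width: 22.0
finger_force: 88.2
[467.49500328 274.30493829 126.15930602]
((475.4626770019531, 300.3175964355469), (117.1175308227539, 56.65776824951172), 70.54915618896484)
[468.1, 275.4, 56.2] 0.62
```

View pics/w3.png

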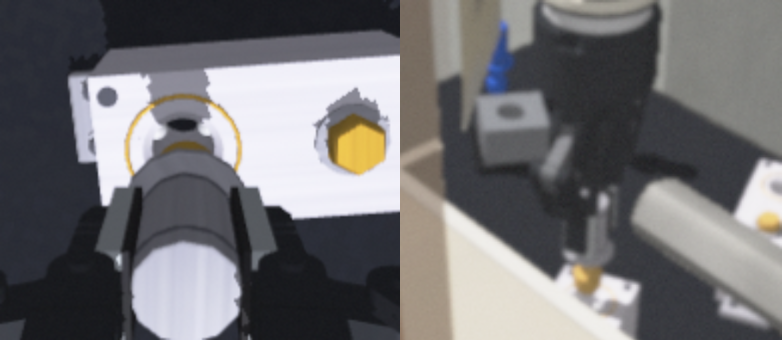

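The left half shows the plug axis about 1 mm to image-right of the ring centre (183 vs 187 px), i.e. +tool y. The nose is above the bore. I correct by −0.8 in y and enter slowly.

```bash
python3 -m pendant '[[1,[0.2,-0.8,1],0],[1,[0.2,-0.8,3],0],[1,[0.2,-0.8,5],0],[1,[0.2,-0.8,7],0],[1,[0.2,-0.8,9],0],[1,[0.2,-0.8,11],0],[1,[0.2,-0.8,13],0],[1,[0.2,-0.8,15],0],[1,[0.2,-0.8,15],0]]'
python3 - <<'E'
from h import *
s=r.state();print(s['ft_force'].round(2),s['moment'].round(3),s['tool_pos'])
E
```

```text
clock: 9.65
tool_pos: [466.1, 273.5, 109.9]
orientation: [-0.642, -3.075, 0.001]
ft_force: [0.1, -0.2, -1.7]
gripper_width: 22.0
finger_force: 88.2
[ 0.08 -0.25 -1.71] [-0.057 -0.009 -0.035] [466.07229794 273.45365679 109.8794244 ]
```

```bash
python3 -m pendant '[[1,[0,0,1],0],[1,[0,0,2],0],[1,[0,0,3],0],[1,[0,0,4],0],[1,[0,0,5],0],[1,[0,0,6],0],[1,[0,0,7],0],[1,[0,0,8],0],[1,[0,0,9],0],[1,[0,0,10],0]]'
python3 -c "
from h import *
s=r.state();print(s['ft_force'].round(2),s['moment'].round(3),s['tool_pos'])"
```

```text
clock: 10.65
tool_pos: [466.9, 273.6, 102.1]
orientation: [0.642, 3.074, 0.001]
ft_force: [-2.2, -1.5, 8.7]
gripper_width: 22.1
finger_force: 88.6
[-2.16 -1.5   8.72] [-0.376  0.473 -0.005] [466.85518421 273.60086542 102.07275605]
```

```bash
python3 -m pendant '[[1,[0,0,1],0],[1,[0,0,2],0],[1,[0,0,3],0],[1,[0,0,4],0],[1,[0,0,5],0],[1,[0,0,6],0],[1,[0,0,7],0],[1,[0,0,8],0],[1,[0,0,9],0],[1,[0,0,10],0]]'
python3 -c "
from h import *
s=r.state();print(s['ft_force'].round(2),s['moment'].round(3),s['tool_pos'])"
```

```text
clock: 11.65
tool_pos: [466.2, 273.6, 89.9]
orientation: [-0.642, -3.075, 0.0]
ft_force: [0.7, 0.6, 0.7]
gripper_width: 21.8
finger_force: 88.5
[0.75 0.58 0.74] [ 0.01  -0.085  0.001] [466.19909701 273.55776731  89.94325291]
```

```bash
python3 -m pendant '[[1,[0,0,1],0],[1,[0,0,2],0],[1,[0,0,3],0],[1,[0,0,4],0],[1,[0,0,5],0],[1,[0,0,6],0],[1,[0,0,7],0],[1,[0,0,7],0]]'
python3 -c "
from h import *
s=r.state();print(s['ft_force'].round(2),s['moment'].round(3),s['tool_pos'])"
```

```text
clock: 12.45
tool_pos: [465.8, 273.3, 82.5]
orientation: [-0.642, -3.074, 0.002]
ft_force: [0.1, -0.3, -4.3]
gripper_width: 21.8
finger_force: 88.3
[ 0.12 -0.26 -4.33] [ 0.027 -0.057  0.038] [465.75155042 273.30050158  82.45128039]
```

Being pulled down now (−4 N), so the snap is engaging. Small steps to seat it.

```bash
python3 -m pendant '[[1,[0,0,0.5],0],[1,[0,0,1],0],[1,[0,0,1.5],0],[1,[0,0,1.5],0]]'; python3 -m pendant '[[1,[0,0,0.5],0],[1,[0,0,1],0],[1,[0,0,1],0]]'
```

```text
clock: 12.85
tool_pos: [466.5, 273.7, 82.2]
orientation: [0.642, 3.075, 0.001]
ft_force: [0.6, 0.1, -1.6]
gripper_width: 22.3
finger_force: 88.3
clock: 13.15
tool_pos: [466.3, 273.6, 80.9]
orientation: [0.642, 3.075, 0.0]
ft_force: [0.6, -0.2, -1.9]
gripper_width: 21.9
finger_force: 88.4
```

```bash
python3 -m pendant '[[1,[0,0,0.5],0],[1,[0,0,1],0],[1,[0,0,1],0]]'; python3 -m pendant '[[1,[0,0,0.5],0],[1,[0,0,0.5],0]]';  python3 -m pendant '[[1,[0,0,0.5],0],[1,[0,0,0.5],0]]'
```

```text
clock: 13.45
tool_pos: [466.4, 273.6, 80.2]
orientation: [0.642, 3.075, 0.0]
ft_force: [-0.4, -0.1, 1.3]
gripper_width: 21.9
finger_force: 88.7
clock: 13.65
tool_pos: [466.4, 273.6, 80.1]
orientation: [0.642, 3.075, 0.001]
ft_force: [-2.8, -1.0, 5.1]
gripper_width: 22.4
finger_force: 88.9
clock: 13.85
tool_pos: [466.4, 273.6, 80.1]
orientation: [0.642, 3.075, 0.001]
ft_force: [-3.0, -2.0, 7.4]
gripper_width: 22.2
finger_force: 89.3
```

```bash
python3 -m pendant '[[1,[0,0,0.5],0],[1,[0,0,1],0],[1,[0,0,1],0]]'
python3 - <<'E'
from h import *
p=vision.get_image('wrist'); X=cloud(p); q=X.reshape(-1,3); d=np.hypot(q[:,0]-466,q[:,1]-274)
f=q[(d>20)&(d<28)&(abs(q[:,2]-60)<4)]; c=q[(d<19)&(q[:,2]>58)&(q[:,2]<70)]
print(np.median(f[:,2]),np.histogram(c[:,2],np.arange(58,71)))
h=q[(d<14)&(q[:,2]>90)&(q[:,2]<112)]; print(np.histogram(h[:,2],np.arange(90,113)))
cv2.imwrite('pics/w4.png',cv2.resize(p['image'][120:300,140:380],(800,600))[:,:,::-1])
E
```

```text
clock: 14.15
tool_pos: [466.4, 273.6, 80.1]
orientation: [0.642, 3.074, 0.001]
ft_force: [-5.1, -2.1, 11.1]
gripper_width: 22.5
finger_force: 89.8
59.526633635727805 (array([ 64, 176,  90,  40, 166, 364,  93,  14,  12,  48,  47,  33]), array([58, 59, 60, 61, 62, 63, 64, 65, 66, 67, 68, 69, 70]))
(array([  51,   53,   62,   51,   39,   35,   22,   74,  105,   52,   62,
         95,  560, 1445,  336,  150,  131,   32,   17,   16,   17,   24]), array([ 90,  91,  92,  93,  94,  95,  96,  97,  98,  99, 100, 101, 102,
       103, 104, 105, 106, 107, 108, 109, 110, 111, 112]))
```

View pics/w4.png

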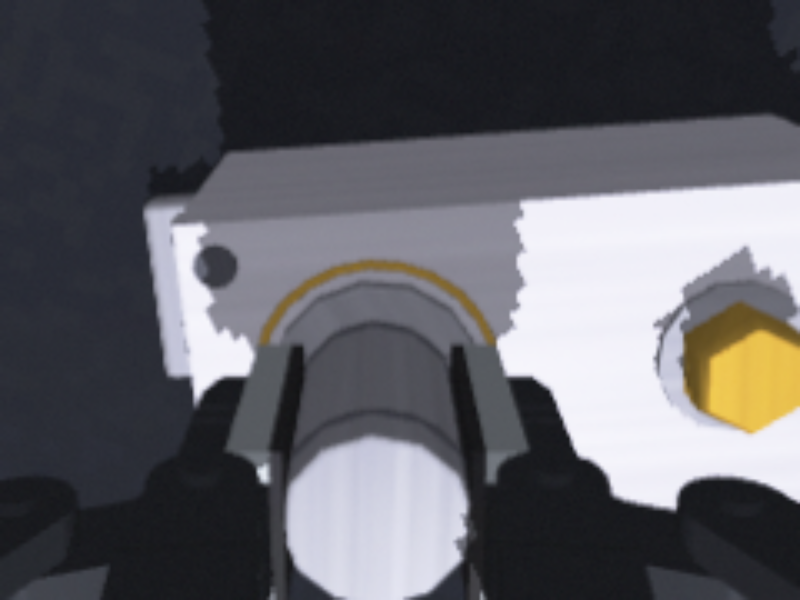

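The collar's top face is 3.9 mm above the block face, so it is fully home and concentric inside the ring at (375,330). Now the slow tug: unload first, then rise in small steps.

```bash
python3 -m pendant '[[1,[0,0,-0.5],0],[1,[0,0,-1],0],[1,[0,0,-1.5],0],[1,[0,0,-2],0],[1,[0,0,-2.5],0],[1,[0,0,-3],0],[1,[0,0,-3],0]]'; python3 -m pendant '[[1,[0,0,-0.25],0],[1,[0,0,-0.5],0],[1,[0,0,-0.75],0],[1,[0,0,-1],0]]'
```

```text
clock: 14.9
tool_pos: [466.3, 273.5, 80.2]
orientation: [-0.642, -3.075, 0.0]
ft_force: [0.8, 0.2, -0.4]
gripper_width: 22.5
finger_force: 89.5
clock: 15.3
tool_pos: [466.2, 273.5, 81.7]
orientation: [-0.642, -3.075, 0.0]
ft_force: [0.2, -0.1, -0.9]
gripper_width: 22.0
finger_force: 89.5
```

```bash
python3 -m pendant '[[1,[0,0,-0.25],0],[1,[0,0,-0.5],0],[1,[0,0,-0.75],0],[1,[0,0,-1],0]]'; python3 -m pendant '[[1,[0,0,-0.2],0],[1,[0,0,-0.4],0],[1,[0,0,-0.6],0]]'
```

```text
clock: 15.7
tool_pos: [466.2, 273.5, 82.5]
orientation: [-0.642, -3.075, 0.0]
ft_force: [-0.1, 1.2, -4.1]
gripper_width: 22.0
finger_force: 89.0
clock: 16.0
tool_pos: [466.1, 273.5, 82.7]
orientation: [-0.642, -3.075, 0.0]
ft_force: [2.3, 1.9, -7.2]
gripper_width: 22.0
finger_force: 88.5
```

```bash
python3 -m pendant '[[1,[0,0,-0.2],0],[1,[0,0,-0.4],0],[1,[0,0,-0.6],0],[1,[0,0,-0.6],0]]'
```

```text
clock: 16.4
tool_pos: [466.0, 273.5, 83.0]
orientation: [-0.642, -3.074, 0.001]
ft_force: [2.8, 1.0, -13.0]
gripper_width: 22.4
finger_force: 88.5
```

```bash
python3 -m pendant '[[1,[0,0,-0.1],0],[1,[0,0,-0.2],0],[1,[0,0,-0.2],0]]'
```

```text
clock: 16.7
tool_pos: [465.8, 273.3, 83.2]
orientation: [-0.642, -3.074, 0.002]
ft_force: [4.2, 2.1, -16.7]
gripper_width: 21.8
finger_force: 88.6
```

```bash
python3 -m pendant '[[1,[0,0,0.1],0],[1,[0,0,0.2],0]]';python3 -m pendant '[[1,[0,0,0],0],[1,[0,0,0],0]]'
```

```text
clock: 16.9
tool_pos: [465.8, 273.3, 83.3]
orientation: [-0.642, -3.074, 0.001]
ft_force: [2.1, 2.0, -17.8]
gripper_width: 22.0
finger_force: 88.7
clock: 17.1
tool_pos: [465.8, 273.3, 83.3]
orientation: [-0.642, -3.074, 0.001]
ft_force: [3.4, 1.9, -18.9]
gripper_width: 22.2
finger_force: 88.7
```

The controller's integral action is creeping the pull up, so I ease back now.

```bash
python3 -m pendant '[[1,[0,0,0.8],0]]';python3 -m pendant '[[1,[0,0,0],0]]'
```

```text
clock: 17.2
tool_pos: [465.9, 273.4, 83.2]
orientation: [-0.642, -3.074, 0.001]
ft_force: [1.1, 1.2, -15.9]
gripper_width: 21.7
finger_force: 88.8
clock: 17.3
tool_pos: [465.9, 273.3, 83.2]
orientation: [-0.642, -3.074, 0.001]
ft_force: [1.6, 1.0, -16.9]
gripper_width: 21.8
finger_force: 88.8
```

```bash
python3 -m pendant '[[1,[0,0,0.2],0],[1,[0,0,0.2],0]]';python3 -m pendant '[[1,[0,0,0],0],[1,[0,0,0],0]]'
```

```text
clock: 17.5
tool_pos: [466.0, 273.4, 83.1]
orientation: [-0.642, -3.075, 0.001]
ft_force: [1.0, 0.3, -16.1]
gripper_width: 22.2
finger_force: 88.8
clock: 17.7
tool_pos: [466.0, 273.4, 83.1]
orientation: [-0.642, -3.075, 0.001]
ft_force: [0.6, -0.1, -14.3]
gripper_width: 22.1
finger_force: 88.8
```

```bash
python3 -m pendant '[[1,[0,0,0],0],[1,[0,0,0],0]]'
```

```text
clock: 17.9
tool_pos: [466.1, 273.5, 83.1]
orientation: [-0.642, -3.075, 0.0]
ft_force: [0.6, 0.3, -14.4]
gripper_width: 21.8
finger_force: 88.8
```

```bash
python3 -m pendant '[[1,[0,0,-0.05],0],[1,[0,0,-0.05],0],[1,[0,0,-0.05],0],[1,[0,0,-0.05],0]]'
```

```text
clock: 18.3
tool_pos: [466.1, 273.5, 83.1]
orientation: [-0.642, -3.075, 0.0]
ft_force: [-0.3, -1.5, -14.5]
gripper_width: 22.2
finger_force: 88.9
```

```bash
python3 -m pendant '[[1,[0,0,0],0],[1,[0,0,0],0],[1,[0,0,0],0],[1,[0,0,0],0]]'
```

```text
clock: 18.7
tool_pos: [466.2, 273.5, 83.0]
orientation: [-0.642, -3.075, 0.0]
ft_force: [-1.9, -0.5, -13.7]
gripper_width: 22.3
finger_force: 88.9
```

```bash
python3 -m pendant '[[1,[0,0,0],0],[1,[0,0,0],0],[1,[0,0,0],0],[1,[0,0,0],0]]'
```

```text
clock: 19.1
tool_pos: [466.3, 273.5, 83.1]
orientation: [-0.642, -3.075, -0.0]
ft_force: [-1.0, -1.3, -13.5]
gripper_width: 21.8
finger_force: 88.9
```

Held at about 14 N for over a second, with a peak reading of 18.9 N. I lower the plug back to seated, then release.

```bash
python3 -m pendant '[[1,[0,0,0.5],0],[1,[0,0,1],0],[1,[0,0,1.5],0],[1,[0,0,2],0],[1,[0,0,2.5],0],[1,[0,0,3],0],[1,[0,0,3.5],0],[1,[0,0,3.5],0]]'
```

```text
clock: 19.9
tool_pos: [467.4, 274.1, 81.0]
orientation: [0.642, 3.072, 0.004]
ft_force: [-0.5, 0.4, -1.0]
gripper_width: 22.0
finger_force: 90.5
```

```bash
python3 -m pendant '[[1,[0,0,0.2],0],[1,[0,0,0.4],0],[1,[0,0,0.4],0],[1,[0,0,0.4],0]]'
```

```text
clock: 20.3
tool_pos: [467.3, 274.1, 80.2]
orientation: [0.642, 3.073, 0.003]
ft_force: [0.9, 0.2, 3.6]
gripper_width: 21.9
finger_force: 90.7
```

```bash
python3 -m pendant '[[1,[0,0,0.4],0],[1,[0,0,0.6],0],[1,[0,0,0.6],0]]'
```

```text
clock: 20.6
tool_pos: [467.3, 274.1, 80.2]
orientation: [0.642, 3.073, 0.003]
ft_force: [0.5, -0.0, 5.6]
gripper_width: 22.3
finger_force: 91.1
```

```bash
python3 -m pendant '[[1,[0,0,-0.4],0],[0.3,[0,0,-0.4],0],[0,[0,0,-0.4],0],[0,[0,0,-0.4],0],[0,[0,0,-0.4],0],[0,[0,0,-0.4],0],[0,[0,0,-5],0],[0,[0,0,-15],0],[0,[0,0,-30],0],[0,[0,0,-50],0],[0,[0,0,-70],0],[0,[-15,0,-90],0],[0,[-35,0,-105],0],[0,[-50,0,-115],0],[0,[-58,0,-120],0],[0,[-60,0,-120],0],[0,[-60,0,-120],0]]'
python3 - <<'E'
from h import *
p=vision.get_image('wrist'); X=cloud(p); q=X.reshape(-1,3); d=np.hypot(q[:,0]-466,q[:,1]-274)
f=q[(d>20)&(d<28)&(abs(q[:,2]-60)<3)]; c=q[(d>13)&(d<17)&(q[:,2]>61)&(q[:,2]<69)]; h=q[(d<9)&(q[:,2]>97)&(q[:,2]<112)]
print([np.median(a[:,2]) for a in(f,c,h)],h.mean(0))
cv2.imwrite('pics/w5.png',p['image'][:,:,::-1])
for t in('beaker_mid','stopper_mid','petri_mid'): print(t,[(np.round(x['xyz']),round(x['p'],2)) for x in models.tip_of(t,vision.get_image('top'))][:2])
E
```

```text
clock: 22.3
tool_pos: [521.0, 249.5, 198.4]
orientation: [-0.642, -3.074, 0.0]
ft_force: [0.1, -0.4, -0.1]
gripper_width: 43.0
finger_force: 0.0
[np.float64(59.49636958406671), np.float64(63.3382974687469), np.float64(103.48323218518931)] [465.94697198 274.01424138 103.49180324]
beaker_mid [(array([693., 140.,  33.]), 0.77)]
stopper_mid [(array([669., 248.,  15.]), 0.59), (array([465., 275.,  59.]), 0.53)]
petri_mid [(array([696.,  34.,   6.]), 0.76)]
```

View pics/w5.png

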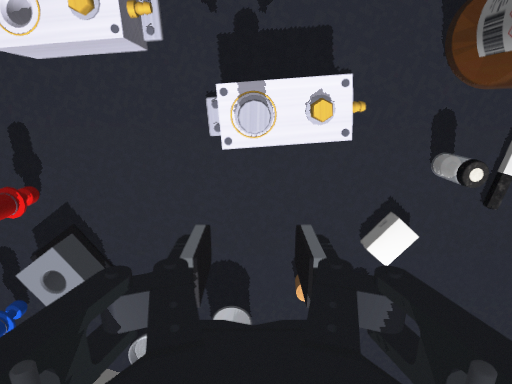

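The plug sits in the port at (254,113), collar 3.8 mm above the face (home), the gripper is empty, and the bystanders have not moved. Handing in.

```bash
python3 -c "
from plant import close_job
print(close_job())"
```

```text
the job is handed in; nothing more can be done
None
```

The grey plug is locked in the far manifold's port with its collar home; it held a tug of about 14 N for over a second (peak reading 18.9 N), was released with the bystanders unmoved, and the job was handed in at about 22 s.

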